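# Lift the tacky carved egg with the tongs

## Task

The little wooden egg drying on one of the three stands is still tacky with lacquer, so no part of the robot may touch it: take the tongs from their rest, close their jaws on the egg, and lift it at least 5 cm off its stand without dropping it. Finish while still holding it up in the tongs (do not put anything down), and leave the other turned pieces, the gouge and the jar where they are.

Things in the scene. Friction and masses are not known exactly. Their poses are not given: they have to be found in the camera images.
- tongs: Steel spring tongs with pale wooden grips, 205 mm long, 105 g, lying level on the two bars of their rest. Origin on the hinge pin at the rear end, at mid-height, 65 mm above the bench on the rest; +x runs along the tongs to the jaws, z up; the two arms close towards each other along y. Centre of mass about 70 mm ahead of the pin.
- tongs_grip (a point): Midpoint between the two wooden grips, 85 mm ahead of the pin (tongs +x), mid-height. Grip here across y. Each grip is 44 mm long, 24 mm tall; width over both grips 58 mm open, 36 mm when the jaws are closed on the egg. Squeezed only to about 50 mm the tongs can be carried with the jaws still open.
- tongs_jaws (a point): Point midway between the jaws, 180 mm ahead of the pin, 95 mm ahead of tongs_grip, mid-height. The jaws are shallow V plates 24 mm tall, 32 mm long; gap between their edges about 70 mm open, 52 mm with the grips squeezed to 50 mm; outer width about 95 mm open. The V centres the egg's waist here.
- tong_left: Left (+y) arm of the tongs with its jaw; origin on the pin. It turns about the pin by 0.13 rad from open to closed on the egg; both arms move together. A spring holds them open: about 3.5 N on each grip starts them closing, 6 N closes them to the egg; half of any extra squeeze reaches the egg (15 to 30 N squeeze is good).
- tong_right: Right (-y) arm of the tongs with its jaw; origin on the pin, turning with the arm about the pin by 0.13 rad from fully open to closed on the egg; the two arms move together.
- rest: Wooden tong rest fixed to the bench: board 170 x 110 x 10 mm with two cross bars (16 mm thick along x, 110 mm along y, tops 57 mm above the bench) 65 mm behind and 55 mm ahead of its centre; the free space between the bars is 104 mm. Origin under its centre on the bench, x along the tongs; tongs_grip lies above the origin within 4 mm.
- egg: Plain pale wooden egg standing upright on its stand, 36 mm in diameter, 50 mm tall, flat foot 20 mm wide, about 30 g. Origin at the centre of its foot, z along the egg.
- egg_waist (a point): Centre of the egg at its widest height (36 mm diameter), 22 mm above its foot, 92 mm above the bench at the start.
- stand_egg: The egg's stand: a turned wooden drying stand, fixed to the bench, 70 mm high, foot 52 mm and flat round top 40 mm in diameter; origin at the centre of its underside on the bench. The three stands are alike and may be in any order; their centres are at least 100 mm apart sideways (y).
- stand_finial: The finial's stand: a turned wooden drying stand, fixed to the bench, 70 mm high, foot 52 mm and flat round top 40 mm in diameter; origin at the centre of its underside on the bench.
- stand_spool: The spool's stand: a turned wooden drying stand, fixed to the bench, 70 mm high, foot 52 mm and flat round top 40 mm in diameter; origin at the centre of its underside on the bench.
- finial: Pointed wooden finial on another stand, 34 mm in diameter, 53 mm tall; origin at the centre of its foot. Leave alone.
- spool: Wooden spool on the third stand, 34 mm in diameter, 38 mm tall; origin at the centre of its foot. Leave alone.
- gouge: Wood-carving gouge lying on the bench, 215 mm long, handle 25 mm thick; origin where handle and blade meet, blade to +x. Leave alone.
- jar: Amber wax jar with a steel lid, 56 mm in diameter, 60 mm tall; origin at the centre of its underside. Leave alone.
Not all that is in view belongs to the job. Leave any pink or yellow look-alike of the egg alone.

How it is judged:
By the outcome, as a careful person would: the job done as asked, in the order asked, and still so for the second after the job is handed in, while the arm keeps its last pose, push and grip.
It also fails if it takes over 40 s, if anything falls off the work surface, if the arm or the gripper's body presses on something with over 40 N, if the wrist force passes 120 N, or if a joint passes its speed limit or range.

## Robot

A 6-joint arm with a two-finger parallel gripper is mounted at the origin on the work surface. World frame = base frame: x ahead of the robot, y to its left, z up, the work surface at z = 0. Lengths are in m, angles in rad, forces in N, time in s.
With the tool pointing down it reaches from about 0.3 to 0.85 m from the base axis. Payload 5.4 kg.
Tool frame: the origin (TCP) lies at the very end of the fingers, on their centre line; the grasp point (between the pads) lies 19 mm behind it; z points along the fingers, y is the direction in which the jaws open and shut (so a half turn about z gives the same grasp; the last joint's range is limited). The gripper opens to 85 mm and grips with 20 to 120 N. Pads are 22 mm wide; open, the fingers measure 114 mm over their backs; the gripper's body (76 mm by 85 mm) begins 54 mm behind the grasp point. The pads swing forward as they close: fully open they stand 13 mm farther back than shut.
Start: joints at [0.897, 0.158, 1.597, -0, 1.386, -0.21], TCP at [0.257, 0.514, 0.231] pointing down, gripper open.
Joint ranges: [-2.91, 2.91], [-0.94, 2.29], [0.18, 2.7], [-1.29, 4.43], [0.17, 2.64], [-3, 3]. Speed limits (rad/s): [2.57, 2.57, 3.14, 3.14, 3.14, 3.14].

## Interface

Orientations are given as a unit quaternion [x, y, z, w].
In Python, from station import readout, optics, arm gives the robot as it stands.
- The arm moves only by the shell command python3 -m crank 'ROWS'. ROWS is a JSON object of lists of equal length, an entry for each row: "xyz": the shift along the tool's x, y, z in mm, a list of three; "turn": the turn, a rotation vector about the tool's x, y, z in degrees, a list of three; "hand": the gripper command: -1 is shut, 1 is fully open, values between are in proportion. In form: {"xyz": [[x, y, z], ...], "turn": [[ax, ay, az], ...], "hand": [hand, ...]}. A call has 1 to 8 rows; each row is the pose to reach, as a shift and turn from the pose measured when the call began, along the tool's axes at that moment; what a row does not reach only later rows make up. A row lasts 1/12 s, in which the tool goes at most 41.7 mm and 7.16 degrees, less where a joint would pass 70% of its speed; a pose out of reach is approached as far as the arm can. A call with a gripper value outside its range is refused whole. The fingers move at their own pace and stop on an object; the grip force is fixed at half the most. Time passes only in rows, so rows that repeat a pose let the fingers close. It gives the time, the measured TCP pose, the force and the opening at its end, in the units of the state.
- readout.state(): the state, without advancing time (a new reading comes with each control period).
- optics.capture(name): name is "scene" or "top"; returns a dict with "pixels" (400x640x3 uint8, blue, green, red), "range_z" (400x640 float32, m along the optical axis (not along the pixel's ray), 0 where there is no reading), "camera_matrix" (3x3 intrinsics, pixels), "R" (3x3) and "t" (3): a world point X has camera coordinates R X + t. Camera axes: x right, y down, z forward; pixel columns grow to the right and rows downward; lengths in m; the calibration is good to about 2 mm. A picture is of the moment at which its call begins.
- arm.hand_in(): hands the job in, once; it reports no verdict.
Trained networks look in the newest picture that a camera, given by its name, has taken for a name from the list of things; names that differ only in an ending like _2 or _b are one class to them, and where a whole thing is asked for, a point or a joint stands for the part that bears it (a point fixed in the world has none). Each returns a list of dicts, best first, with "score" (0 to 1); they miss things now and then, are a little off and sometimes report something else, mostly with a low value. They report only what shows in the picture. A call takes as long as a camera call. They do not tell look-alikes from the thing itself.
- optics.find_in(label, camera): "centre" ([x, y, z] in m, in world coordinates, good to about 4 mm: the middle of the surface that is visible of it).
- optics.landmark_of(label, camera): "centre" ([x, y, z] in m, in world coordinates, good to about 4 mm: a listed point, or the origin of a listed thing).
The state is a dict: "clock": time; "joint_positions": joint angles; "dq": joint speeds; "effort": joint torques, N m; "eef_pos": TCP position; "ee_rot": TCP orientation; "force": force on the tool from outside, world axes, zero at the start; "ft_torque": the same for the moment, N m; "opening": finger opening in m.
Only numpy, scipy, OpenCV 4.12 (cv2) and the standard library are available. Lean on these libraries where they do the work, as an engineer would, in place of code of your own. Each camera call takes 0.05 s, during which the arm holds its last target.

## Working session

There is one attempt and no reset: what is moved stays moved. The work goes in short steps, Python scripts to look and compute and a shell command to move; the robot and the scene stay as the last step left them, time stands still between calls to the robot, and variables do not carry over. Pictures are saved under pics/ and viewed, and the job is handed in when it is done.

```bash
ls; mkdir -p pics; python3 - <<'E'
from station import readout, optics
import cv2
print(readout.state())
for n in ("scene","top"):
    c=optics.capture(n); cv2.imwrite(f"pics/{n}0.png",c["pixels"])
    print(n,c["camera_matrix"].tolist(),c["R"].tolist(),c["t"].tolist())
    for l in ["tongs_grip","tongs_jaws","tongs","tong_left","tong_right","egg_waist","egg","stand_egg","stand_finial","stand_spool","finial","spool","gouge","jar","rest"]:
        r=optics.landmark_of(l,n)
        print(l,[( [round(float(v),3) for v in d["centre"]],round(d["score"],2)) for d in r[:4]])
E
```

```text
pics
{'clock': 0.0, 'joint_positions': array([ 8.96882006e-01,  1.59074175e-01,  1.59828591e+00,  1.00112847e-05,
        1.38620482e+00, -2.10111774e-01]), 'dq': array([ 7.67293386e-04, -5.45843095e-05, -7.21727742e-04, -7.07732530e-04,
       -5.72905922e-04, -3.33529630e-04]), 'effort': array([ 4.01543571e-05, -3.95989716e+01, -3.31431699e+01, -3.10410223e-04,
        8.32891645e-03, -2.98334413e-06]), 'eef_pos': array([0.25685079, 0.51374518, 0.23027592]), 'ee_rot': array([ 2.29829103e-01,  9.73230502e-01, -8.89246975e-04, -4.26271868e-04]), 'force': array([ 0.20682971, -0.24988936,  0.05881128]), 'ft_torque': array([-0.02097311, -0.015434  ,  0.02646455]), 'opening': 0.08522909432768543}
scene [[422.25274730002116, 0.0, 318.2735516269794], [0.0, 422.25274730002116, 200.36096646266424], [0.0, 0.0, 1.0]] [[0.2977281007718892, 0.9545582081273929, 0.013289292960308799], [0.7336633799846547, -0.21987950704574766, -0.642954934074552], [-0.610815866591771, 0.20117561899479788, -0.7657887093982281]] [-0.15810455534125487, -0.381283744526529, 1.3182155808413376]
tongs_grip [([0.504, -0.2
[... 1521 characters left out ...]
], 0.52)]
tong_right [([0.421, -0.244, 0.064], 0.76)]
egg_waist [([0.651, 0.137, 0.091], 0.73), ([0.732, 0.186, 0.025], 0.65), ([0.657, 0.216, 0.023], 0.64), ([0.748, 0.122, 0.02], 0.52)]
egg [([0.661, 0.224, -0.003], 0.51), ([0.733, 0.186, 0.001], 0.46), ([0.713, 0.052, -0.003], 0.44), ([0.748, 0.123, -0.002], 0.43)]
stand_egg [([0.652, 0.135, -0.0], 0.71), ([0.651, 0.135, 0.068], 0.41)]
stand_finial [([0.579, 0.295, 0.003], 0.76)]
stand_spool [([0.625, 0.009, 0.001], 0.56)]
finial [([0.577, 0.293, 0.072], 0.56)]
spool [([0.625, 0.004, 0.074], 0.72)]
gouge [([0.43, 0.261, -0.003], 0.6)]
jar [([0.759, -0.192, -0.0], 0.63), ([0.501, -0.244, 0.004], 0.53)]
rest [([0.503, -0.243, 0.002], 0.78)]
```

View pics/scene0.png

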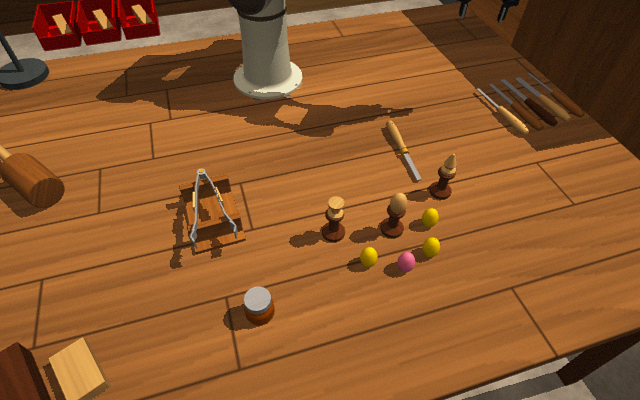

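View pics/top0.png

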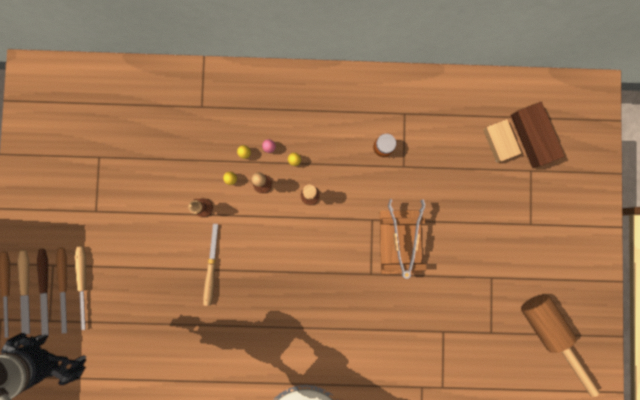

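Scene picture: the plain pale egg stands on its stand at (398,204). Things that could be mistaken for it are the yellow eggs at (369,256), (431,246) and (430,217), the pink egg at (406,261), the spool at (335,208) and the finial at (449,165). By the description I choose (398,204). The tongs lie at about (210,210), with the pin at (202,173) and the jaws toward the front. Next I check a crop and measure with depth.

```bash
cat > h.py <<'E'
import numpy as np, cv2
from station import readout, optics
def cloud(n):
    c=optics.capture(n); d=c["range_z"]; K=c["camera_matrix"]
    v,u=np.mgrid[:400,:640]
    P=np.stack([(u-K[0,2])/K[0,0]*d,(v-K[1,2])/K[1,1]*d,d],-1)
    W=(P-c["t"])@c["R"]; W[d==0]=np.nan
    return c,W
E
python3 - <<'E'
from h import *
for n in("scene","top"):
    c,W=cloud(n); x,y,z=W[...,0],W[...,1],W[...,2]
    for nm,cx,cy,z0 in(("egg",.652,.136,.075),("spool",.623,.006,.075),("finial",.577,.294,.075)):
        m=(np.hypot(x-cx,y-cy)<.04)&(z>z0); p=W[m]; print(n,nm,m.sum(),p.min(0).round(3),p.max(0).round(3),np.median(p,0).round(3))
    m=(x>.38)&(x<.66)&(abs(y+.245)<.08)&(z>.062)&(z<.1); p=W[m]
    print("tongs",m.sum(),p.min(0).round(3),p.max(0).round(3))
    for a in np.arange(.40,.62,.02):
        q=p[(p[:,0]>=a)&(p[:,0]<a+.02)]
        if len(q)>3:
            ys=q[:,1]; mid=(ys.min()+ys.max())/2
            l,r=q[ys>mid],q[ys<=mid]
            print(round(a,2),len(q),"y",l[:,1].mean().round(4) if len(l) else None,r[:,1].mean().round(4),"mid",((l[:,1].mean()+r[:,1].mean())/2).round(4),"minmax",ys.min().round(3),ys.max().round(3),"z",np.median(q[:,2]).round(3))
    if n=="scene":
        cv2.imwrite("pics/crop1.png",np.hstack([cv2.resize(c["pixels"][140:280,300:480],(400,311),interpolation=2),cv2.resize(c["pixels"][150:270,150:270],(311,311),interpolation=2)]))
E
```

```text
scene egg 295 [0.638 0.117 0.075] [0.669 0.151 0.122] [0.659 0.13  0.106]
scene spool 318 [ 0.606 -0.009  0.075] [0.641 0.024 0.112] [0.627 0.005 0.107]
scene finial 225 [0.563 0.278 0.075] [0.594 0.311 0.124] [0.583 0.29  0.095]
tongs 551 [ 0.412 -0.289  0.062] [ 0.615 -0.196  0.082]
0.4 13 y -0.2386 -0.2491 mid -0.2439 minmax -0.253 -0.236 z 0.074
0.42 73 y -0.2392 -0.2503 mid -0.2447 minmax -0.256 -0.233 z 0.072
0.44 39 y -0.231 -0.2573 mid -0.2442 minmax -0.26 -0.227 z 0.071
0.46 35 y -0.2259 -0.2622 mid -0.2441 minmax -0.265 -0.224 z 0.073
0.48 62 y -0.221 -0.2663 mid -0.2436 minmax -0.271 -0.217 z 0.074
0.5 63 y -0.2179 -0.2686 mid -0.2433 minmax -0.273 -0.213 z 0.075
0.52 58 y -0.2159 -0.2706 mid -0.2432 minmax -0.275 -0.212 z 0.074
0.54 41 y -0.2144 -0.2717 mid -0.2431 minmax -0.275 -0.212 z 0.073
0.56 46 y -0.2087 -0.2767 mid -0.2427 minmax -0.283 -0.204 z 0.073
0.58 76 y -0.2026 -0.2822 mid -0.2424 minmax -0.289 -0.196 z 0.074
0.6 45 y -0.2006 -0.2836 mid -0.2421 minmax -0.287 -0.197 z 0.075
top egg 158 [0.63  0.118 0.084] [0.663 0.151 0.121] [0.645 0.133 0.11 ]
top spool 1
[... 225 characters left out ...]
 -0.2452 minmax -0.254 -0.236 z 0.072
0.42 48 y -0.2369 -0.2535 mid -0.2452 minmax -0.284 -0.207 z 0.072
0.44 33 y -0.2302 -0.2586 mid -0.2444 minmax -0.261 -0.226 z 0.071
0.46 33 y -0.2254 -0.2631 mid -0.2442 minmax -0.266 -0.223 z 0.071
0.48 57 y -0.2197 -0.2673 mid -0.2435 minmax -0.272 -0.216 z 0.074
0.5 60 y -0.2166 -0.2694 mid -0.243 minmax -0.275 -0.213 z 0.073
0.52 37 y -0.2158 -0.2702 mid -0.243 minmax -0.275 -0.213 z 0.072
0.54 32 y -0.2129 -0.2724 mid -0.2427 minmax -0.275 -0.21 z 0.07
0.56 33 y -0.2063 -0.2782 mid -0.2423 minmax -0.282 -0.203 z 0.07
0.58 44 y -0.2004 -0.2833 mid -0.2418 minmax -0.288 -0.196 z 0.073
0.6 19 y -0.2001 -0.2832 mid -0.2417 minmax -0.286 -0.198 z 0.073
```

View pics/crop1.png

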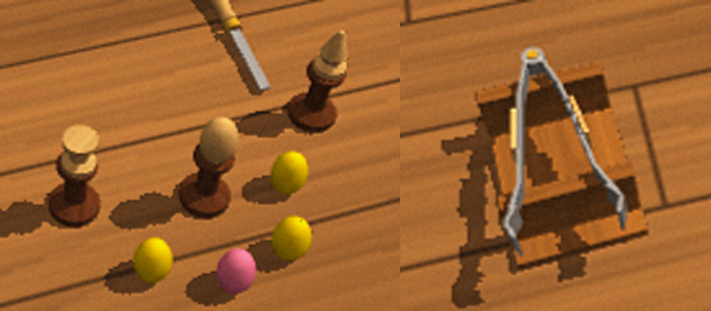

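The crop confirms the pale wooden egg on the middle stand; the others are the yellow and pink look-alikes on the bench, the spool and the finial. Egg axis ≈ (0.650, 0.134), top at 0.121 as expected. Tongs grip ≈ (0.504, -0.243), top about 0.075, yaw ≈ +0.9°.

```bash
cat >> h.py <<'E'
from scipy.spatial.transform import Rotation as Ro
def plan(p,yaw_deg):
    """target TCP p, tool down, tool y axis at 90+yaw deg world"""
    s=readout.state(); R=Ro.from_quat(s["ee_rot"]); 
    a=np.radians(yaw_deg); y=np.array([-np.sin(a),np.cos(a),0]); z=np.array([0,0,-1.]); x=np.cross(y,z)
    T=Ro.from_matrix(np.stack([x,y,z],1))
    print("t",s["clock"],"pos",s["eef_pos"].round(4),"F",s["force"].round(2),"op",round(s["opening"],4),"q",s["joint_positions"].round(2))
    print("xyz mm",(R.inv().apply(np.array(p)-s["eef_pos"])*1000).round(1),"turn",np.degrees((R.inv()*T).as_rotvec()).round(2))
E
python3 -c "
from h import *
plan([.504,-.243,.18],0.9)"
```

```text
t 1.7 pos [0.2572 0.5142 0.2313] F [-0.55 -0.65 -0.42] op 0.0854 q [ 0.9   0.16  1.6  -0.    1.39 -0.21]
xyz mm [-559.4 -566.9   51.3] turn [  0.     0.   -27.47]
```

```bash
python3 -m crank '{"xyz":[[-28,-28,0],[-56,-56,0],[-84,-85,0],[-112,-113,0],[-140,-142,0],[-168,-170,0],[-196,-199,0],[-224,-227,0]],"turn":[[0,0,-6],[0,0,-12],[0,0,-18],[0,0,-24],[0,0,-27.5],[0,0,-27.5],[0,0,-27.5],[0,0,-27.5]],"hand":[1,1,1,1,1,1,1,1]}'
python3 -c "
from h import *
plan([.504,-.243,.18],0.9)"
```

```text
clock: 2.37
eef_pos: [0.3561, 0.2093, 0.2315]
ee_rot: [-0.008, 1.0, 0.0, 0.0]
force: [1.1, 0.6, 0.2]
opening: 0.085
t 2.3667 pos [0.3561 0.2093 0.2315] F [1.1  0.62 0.21] op 0.085 q [ 0.24 -0.29  2.02 -0.    1.41 -1.35]
xyz mm [-140.2 -454.7   51.6] turn [0.01 0.05 0.06]
```

```bash
python3 -m crank '{"xyz":[[-12,-38,0],[-24,-76,0],[-36,-114,0],[-48,-152,0],[-60,-190,10],[-72,-228,15],[-84,-266,20],[-96,-304,25]],"turn":[[0,0,0],[0,0,0],[0,0,0],[0,0,0],[0,0,0],[0,0,0],[0,0,0],[0,0,0]],"hand":[1,1,1,1,1,1,1,1]}'
python3 -c "
from h import *
plan([.504,-.243,.15],0.9)"
```

```text
clock: 3.03
eef_pos: [0.4575, -0.0952, 0.2065]
ee_rot: [-0.008, 1.0, -0.0, 0.001]
force: [0.5, 0.6, 0.4]
opening: 0.0854
t 3.0333 pos [ 0.4575 -0.0952  0.2065] F [0.54 0.63 0.37] op 0.0854 q [-0.47 -0.11  1.92  0.    1.33 -2.05]
xyz mm [ -44.1 -148.5   56.6] turn [-0.    0.09  0.02]
```

```bash
python3 -m crank '{"xyz":[[-10,-33,10],[-20,-66,20],[-30,-100,30],[-38,-130,40],[-44,-148,50],[-44,-148.5,56.6],[-44,-148.5,56.6]],"turn":[[0,0,0],[0,0,0],[0,0,0],[0,0,0],[0,0.1,0],[0,0.1,0],[0,0.1,0]],"hand":[1,1,1,1,1,1,1]}'
python3 - <<'E'
from h import *
c,W=cloud("scene"); cv2.imwrite("pics/s2.png",cv2.resize(c["pixels"][90:290,100:340],(720,600),interpolation=2))
plan([.504,-.243,.048],0.9)
E
```

```text
clock: 3.62
eef_pos: [0.503, -0.243, 0.1481]
ee_rot: [-0.007, 1.0, 0.001, -0.001]
force: [-0.9, 0.7, 0.2]
opening: 0.0853
t 3.6667 pos [ 0.5033 -0.2423  0.149 ] F [-0.61  0.73  0.2 ] op 0.0854 q [-0.67  0.19  1.72  0.    1.23 -2.25]
xyz mm [ -0.9  -0.9 101. ] turn [ 0.11 -0.11  0.  ]
```

View pics/s2.png

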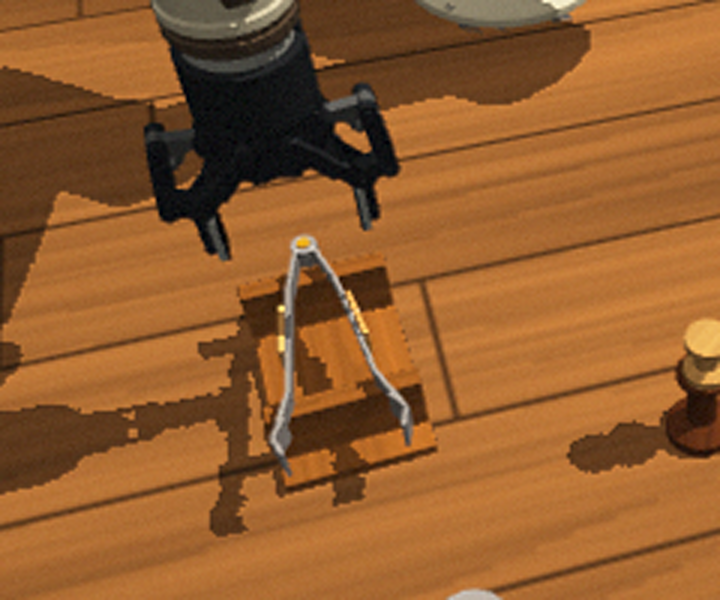

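The open fingers straddle the tongs (pads at about (215,245) and (368,215), grips at (282,330) and (357,312)). Descending between the bars.

```bash
python3 -m crank '{"xyz":[[-1,-1,20],[-1,-1,40],[-1,-1,60],[-1,-1,75],[-1,-1,90],[-1,-1,100],[-1,-1,105],[-1,-1,105]],"turn":[[0,0,0],[0,0,0],[0,0,0],[0,0,0],[0,0,0],[0,0,0],[0,0,0],[0,0,0]],"hand":[1,1,1,1,1,1,1,1]}'
python3 -c "
from h import *
plan([.504,-.243,.044],0.9)"
```

```text
clock: 4.33
eef_pos: [0.5036, -0.2421, 0.0435]
ee_rot: [-0.008, 1.0, 0.001, -0.002]
force: [0.3, 0.3, -0.7]
opening: 0.0851
t 4.3333 pos [ 0.5036 -0.2421  0.0435] F [ 0.27  0.28 -0.67] op 0.0851 q [-0.66  0.34  1.78  0.    1.02 -2.25]
xyz mm [-0.3 -0.9 -0.5] turn [ 0.16 -0.17  0.05]
```

```bash
python3 -m crank '{"xyz":[[0,-1,0],[0,-1,0],[0,-1,0],[0,-1,0],[0,-1,0],[0,-1,0]],"turn":[[0,0,0],[0,0,0],[0,0,0],[0,0,0],[0,0,0],[0,0,0]],"hand":[0.5,0.35,0.25,0.18,0.18,0.18]}'
python3 - <<'E'
from h import *
c,W=cloud("scene"); cv2.imwrite("pics/s3.png",cv2.resize(c["pixels"][90:290,100:340],(720,600),interpolation=2))
plan([.504,-.243,.164],0.9)
E
```

```text
clock: 4.83
eef_pos: [0.5054, -0.2444, 0.0462]
ee_rot: [-0.008, 1.0, -0.0, 0.0]
force: [-0.2, 0.1, 7.1]
opening: 0.0504
t 4.8833 pos [ 0.5054 -0.2444  0.0462] F [0.1  0.31 7.46] op 0.0504 q [-0.67  0.34  1.77  0.    1.03 -2.25]
xyz mm [   1.3    1.4 -117.8] turn [-0.    0.04  0.05]
```

View pics/s3.png

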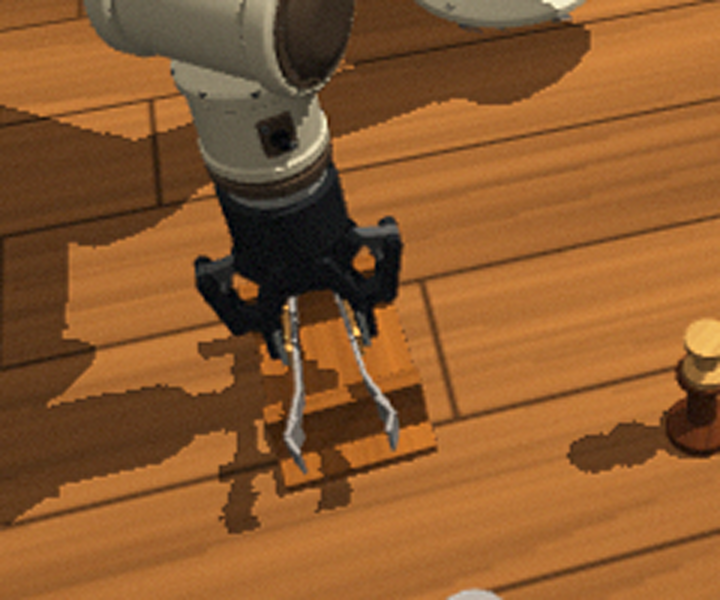

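The pads are on the grips and the opening is 50.4 mm, with about 7 N upward (pads lightly pressing the tongs onto the rest). Lifting.

```bash
python3 -m crank '{"xyz":[[0,0,-6],[0,0,-14],[0,0,-28],[0,0,-45],[0,0,-65],[0,0,-85],[0,0,-105],[0,0,-118]],"turn":[[0,0,0],[0,0,0],[0,0,0],[0,0,0],[0,0,0],[0,0,0],[0,0,0],[0,0,0]],"hand":[0.18,0.18,0.18,0.18,0.18,0.18,0.18,0.18]}'
python3 - <<'E'
from h import *
c,W=cloud("top"); cv2.imwrite("pics/t4.png",cv2.resize(c["pixels"][150:310,330:490],(600,600),interpolation=2))
for l in["tongs_jaws","tongs_grip","tongs"]:print(l,[(d["centre"],d["score"]) for d in optics.landmark_of(l,"top")][:2])
c,W=cloud("scene"); cv2.imwrite("pics/s4.png",cv2.resize(c["pixels"][90:290,100:340],(720,600),interpolation=2))
for l in["tongs_jaws","tongs_grip","tongs"]:print(l,[(d["centre"],d["score"]) for d in optics.landmark_of(l,"scene")][:2])
plan([.50,-.243,.20],0.9)
E
```

```text
clock: 5.55
eef_pos: [0.5061, -0.245, 0.1673]
ee_rot: [-0.008, 1.0, -0.001, 0.002]
force: [0.3, -0.3, 0.5]
opening: 0.0504
tongs_jaws [([0.6007, -0.246, 0.1856], 0.74)]
tongs_grip [([0.507, -0.2478, 0.1868], 0.64)]
tongs [([0.4196, -0.2481, 0.1813], 0.83), ([0.6216, 0.0069, 0.0749], 0.44)]
tongs_jaws [([0.5994, -0.241, 0.1892], 0.93), ([0.423, -0.2476, 0.1805], 0.2)]
tongs_grip [([0.5038, -0.2426, 0.1818], 0.68)]
tongs [([0.6521, 0.1377, 0.0681], 0.74), ([0.4183, -0.2452, 0.1779], 0.73)]
t 5.95 pos [ 0.5046 -0.2438  0.1627] F [ 0.16 -0.66 -1.64] op 0.0505 q [-0.67  0.18  1.71  0.    1.25 -2.25]
xyz mm [  4.6   0.9 -37.3] turn [ 0.09 -0.07  0.04]
```

View pics/s4.png

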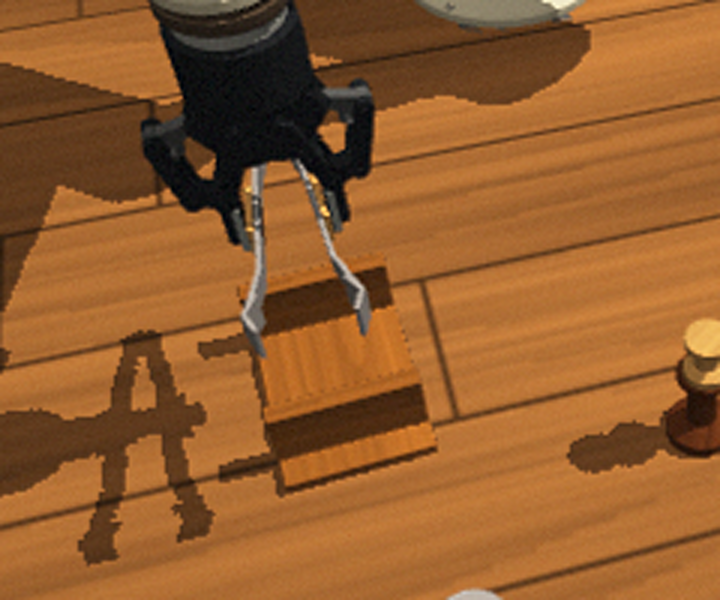

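View pics/t4.png

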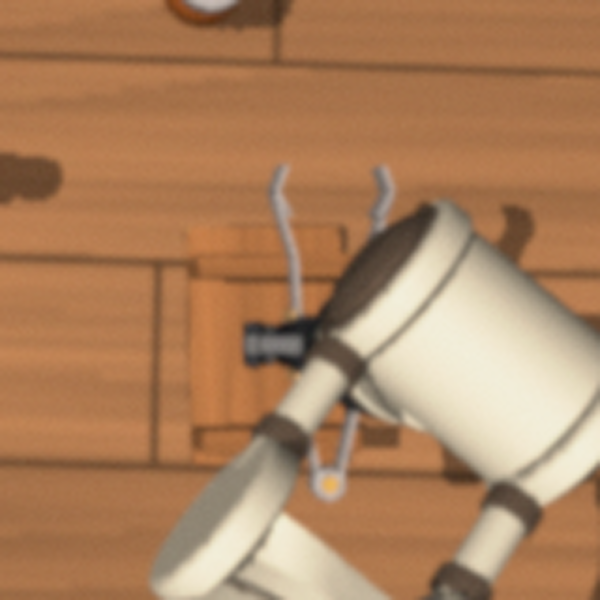

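The tongs are up and level, jaws open at (255,330) and (365,305) in the crop. I measure the jaws relative to the TCP.

```bash
cat >> h.py <<'E'
def jaws(n,cx,cy,zt):
    c,W=cloud(n); s=readout.state(); p=s["eef_pos"]
    m=(abs(W[...,0]-cx)<.14)&(abs(W[...,1]-cy)<.06)&(abs(W[...,2]-zt)<.03); q=W[m]
    for a in np.arange(cx-.12,cx+.03,.015):
        r=q[(q[:,0]>=a)&(q[:,0]<a+.015)]
        if len(r)<6: continue
        ys=r[:,1]; mid=(ys.min()+ys.max())/2; l,k=r[ys>mid],r[ys<=mid]
        print(n,round(a,3),len(l),len(k),"mid",((l[:,1].mean()+k[:,1].mean())/2).round(4),"minmax",ys.min().round(4),ys.max().round(4),"ztop",np.percentile(l[:,2],90).round(4),np.percentile(k[:,2],90).round(4),"zmin",r[:,2].min().round(4))
    print("xmax",q[:,0].max(),"tcp",p.round(4),"yaw",np.degrees(np.arctan2(*(-1,1)*Ro.from_quat(s["ee_rot"]).as_matrix()[:2,1])).round(2))
    return c,W
E
python3 - <<'E'
from h import *
for n in("scene","top"): jaws(n,.598,-.244,.186)
E
```

```text
scene 0.478 19 21 mid -0.2434 minmax -0.2665 -0.2203 ztop 0.1931 0.1931 zmin 0.1778
scene 0.493 24 41 mid -0.2436 minmax -0.2693 -0.2196 ztop 0.1941 0.1951 zmin 0.1737
scene 0.508 154 170 mid -0.2431 minmax -0.3004 -0.1894 ztop 0.2128 0.2132 zmin 0.1695
scene 0.523 27 28 mid -0.2427 minmax -0.2686 -0.2176 ztop 0.1929 0.1925 zmin 0.1734
scene 0.538 11 16 mid -0.2426 minmax -0.2656 -0.2195 ztop 0.1927 0.1922 zmin 0.1735
scene 0.553 24 30 mid -0.2424 minmax -0.2687 -0.2157 ztop 0.193 0.1928 zmin 0.1756
scene 0.568 14 20 mid -0.242 minmax -0.2737 -0.2104 ztop 0.196 0.193 zmin 0.1767
scene 0.583 42 55 mid -0.2419 minmax -0.2794 -0.2049 ztop 0.198 0.1972 zmin 0.173
scene 0.598 49 36 mid -0.2421 minmax -0.2786 -0.2061 ztop 0.1985 0.1983 zmin 0.1753
scene 0.613 4 11 mid -0.2419 minmax -0.273 -0.211 ztop 0.1905 0.1926 zmin 0.1761
xmax 0.6156514779923038 tcp [ 0.5047 -0.2439  0.1629] yaw 0.95
top 0.478 4 9 mid -0.2156 minmax -0.2223 -0.206 ztop 0.2137 0.191 zmin 0.1729
top 0.508 7 10 mid -0.2137 minmax -0.2248 -0.2059 ztop 0.2151 0.1924 zmin 0.1717
top 0.523 7 15 mid -0.2217 minmax -0.2245 -0.2186 ztop 0.1863 0.1904 zmin 0.1716
top 0.538 7 8 mid -0.2203 minmax -0.2214 -0.2193 ztop 0.186 0.1935 zmin 0.1723
top 0.553 10 9 mid -0.2183 minmax -0.2216 -0.2151 ztop 0.1924 0.191 zmin 0.175
top 0.568 21 19 mid -0.2421 minmax -0.2753 -0.2105 ztop 0.1942 0.1932 zmin 0.1751
top 0.583 25 27 mid -0.241 minmax -0.2776 -0.2051 ztop 0.1955 0.1965 zmin 0.1727
top 0.598 20 27 mid -0.2416 minmax -0.2784 -0.2068 ztop 0.1988 0.1975 zmin 0.1712
xmax 0.6119540708858743 tcp [ 0.5048 -0.244   0.1631] yaw 0.94
```

Jaw centre relative to TCP: (+0.094, +0.002, +0.023). That makes the final TCP (0.556, 0.1325, 0.069), staged at x = 0.47.

```bash
python3 -c "
from h import *
plan([.47,.1325,.163],0.9)"
python3 -m crank '{"xyz":[[1,8,0],[2,22,0],[4,44,0],[7,69,0],[9,94,0],[12,119,0],[15,144,0],[17,169,0]],"turn":[[0,0,0],[0,0,0],[0,0,0],[0,0,0],[0,0,0],[0,0,0],[0,0,0],[0,0,0]],"hand":[0.18,0.18,0.18,0.18,0.18,0.18,0.18,0.18]}'
python3 -c "
from h import *
plan([.47,.1325,.163],0.9)"
```

```text
t 6.05 pos [ 0.5048 -0.244   0.1631] F [-0.38 -0.22 -1.14] op 0.0509 q [-0.67  0.18  1.71  0.    1.25 -2.25]
xyz mm [ 28.6 377.    0.6] turn [ 0.07 -0.04  0.04]
clock: 6.72
eef_pos: [0.4841, -0.0728, 0.1631]
ee_rot: [-0.008, 1.0, 0.001, -0.001]
force: [0.7, -0.0, -1.1]
opening: 0.0504
t 6.7167 pos [ 0.4841 -0.0728  0.1631] F [ 0.73 -0.03 -1.12] op 0.0504 q [-0.4   0.    1.9   0.    1.24 -1.99]
xyz mm [ 10.6 205.6   0.5] turn [ 0.1  -0.07  0.07]
```

```bash
python3 -m crank '{"xyz":[[2,26,0],[4,52,0],[5,78,0],[6,104,0],[8,130,0],[9,155,0],[10,178,0],[10,195,0]],"turn":[[0,0,0],[0,0,0],[0,0,0],[0,0,0],[0,0,0],[0,0,0],[0,0,0],[0,0,0]],"hand":[0.18,0.18,0.18,0.18,0.18,0.18,0.18,0.18]}'
python3 -c "
from h import *
plan([.47,.1325,.069],0.9)"
```

```text
clock: 7.38
eef_pos: [0.4693, 0.1247, 0.1633]
ee_rot: [-0.009, 1.0, 0.001, -0.001]
force: [-0.1, 0.1, -1.0]
opening: 0.0503
t 7.3833 pos [0.4693 0.1247 0.1633] F [-0.15  0.09 -1.  ] op 0.0503 q [ 0.01 -0.01  1.91  0.    1.24 -1.58]
xyz mm [-1.   7.6 94.3] turn [ 0.14 -0.1   0.17]
```

```bash
python3 -m crank '{"xyz":[[-1,5,8],[-1,7.6,24],[-1,7.6,42],[-1,7.6,60],[-1,7.6,76],[-1,7.6,88],[-1,7.6,94],[-1,7.6,94]],"turn":[[0,0,0],[0,0,0],[0,0,0],[0,0,0],[0,0,0],[0,0,0],[0,0,0],[0,0,0]],"hand":[0.18,0.18,0.18,0.18,0.18,0.18,0.18,0.18]}'
python3 - <<'E'
from h import *
c,W=jaws("scene",.564,.134,.092); cv2.imwrite("pics/s5.png",cv2.resize(c["pixels"][90:270,290:490],(660,594),interpolation=2))
jaws("top",.564,.134,.092)
x,y,z=np.moveaxis(W,-1,0)
m=(np.hypot(x-.65,y-.135)<.03)&(z>.078); print("egg",W[m].min(0),W[m].max(0))
plan([.5555,.1325,.069],0.9)
E
```

```text
clock: 8.05
eef_pos: [0.4681, 0.1325, 0.0674]
ee_rot: [-0.009, 1.0, 0.001, -0.003]
force: [-0.6, 0.3, -0.5]
opening: 0.0503
scene 0.444 7 28 mid 0.154 minmax 0.1471 0.1607 ztop 0.1125 0.0976 zmin 0.0779
scene 0.459 71 26 mid 0.1276 minmax 0.076 0.1804 ztop 0.1133 0.1209 zmin 0.071
scene 0.474 95 129 mid 0.131 minmax 0.0763 0.1898 ztop 0.1189 0.1206 zmin 0.0758
scene 0.489 25 26 mid 0.1318 minmax 0.107 0.1565 ztop 0.0963 0.0969 zmin 0.0795
scene 0.504 25 19 mid 0.1326 minmax 0.1095 0.1561 ztop 0.0978 0.0982 zmin 0.0773
scene 0.519 31 13 mid 0.1331 minmax 0.1072 0.1614 ztop 0.0974 0.0979 zmin 0.0812
scene 0.534 31 12 mid 0.1328 minmax 0.1013 0.1636 ztop 0.0997 0.1017 zmin 0.0801
scene 0.549 50 25 mid 0.1327 minmax 0.0973 0.1699 ztop 0.1019 0.1031 zmin 0.079
scene 0.564 26 55 mid 0.1334 minmax 0.097 0.1694 ztop 0.1051 0.1024 zmin 0.0802
xmax 0.668483494604435 tcp [0.4691 0.1326 0.0686] yaw 1.07
top 0.504 8 3 mid 0.1331 minmax 0.1096 0.1569 ztop 0.097 0.0976 zmin 0.0916
top 0.519 14 10 mid 0.1331 minmax 0.1056 0.1618 ztop 0.0991 0.0987 zmin 0.0803
top 0.534 16 14 mid 0.1334 minmax 0.101 0.1679 ztop 0.1015 0.1025 zmin 0.0849
top 0.549 19 14 mid 0.1332 minmax 0.0976 0.1697 ztop 0.1042 0.1052 zmin 0.0793
top 0.564 13 12 mid 0.1333 minmax 0.0985 0.1674 ztop 0.1065 0.106 zmin 0.0796
xmax 0.6629800402249304 tcp [0.47   0.1326 0.0695] yaw 1.07
egg [0.63753186 0.11788929 0.07942243] [0.66839307 0.15157076 0.12218089]
t 8.15 pos [0.47   0.1326 0.0695] F [ 0.56 -0.26 -0.  ] op 0.0506 q [ 0.03  0.13  1.97  0.    1.04 -1.57]
xyz mm [-85.5  -1.7   0.3] turn [ 0.14 -0.1   0.17]
```

View pics/s5.png

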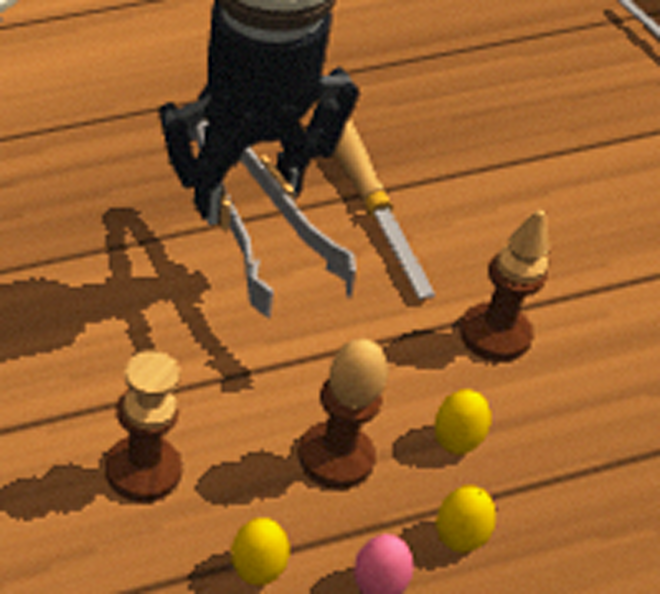

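The tongs sit behind the egg with the jaws at (262,290) and (345,270), either side of the line to the egg at (358,375). Jaw mid y is 0.1333 against egg 0.1345, at waist height. Advancing slowly.

```bash
python3 -m crank '{"xyz":[[-6,-0.5,0],[-14,-0.5,0],[-22,-0.5,0],[-30,-0.5,0],[-38,-0.5,0],[-43,-0.5,0],[-45,-0.5,0],[-45,-0.5,0]],"turn":[[0,0,0],[0,0,0],[0,0,0],[0,0,0],[0,0,0],[0,0,0],[0,0,0],[0,0,0]],"hand":[0.18,0.18,0.18,0.18,0.18,0.18,0.18,0.18]}'
python3 - <<'E'
from h import *
c,W=cloud("top"); cv2.imwrite("pics/t6.png",cv2.resize(c["pixels"][130:230,210:330],(720,600),interpolation=2))
plan([.5565,.1335,.069],0.9)
E
```

```text
clock: 8.82
eef_pos: [0.5155, 0.1329, 0.0694]
ee_rot: [-0.009, 1.0, 0.001, -0.001]
force: [-0.6, -0.3, -1.1]
opening: 0.0502
t 8.8667 pos [0.515  0.1329 0.0692] F [-0.42  0.06 -1.34] op 0.0507 q [ 0.02  0.24  1.85  0.    1.06 -1.57]
xyz mm [-41.5  -0.2   0.1] turn [ 0.14 -0.13  0.17]
```

View pics/t6.png

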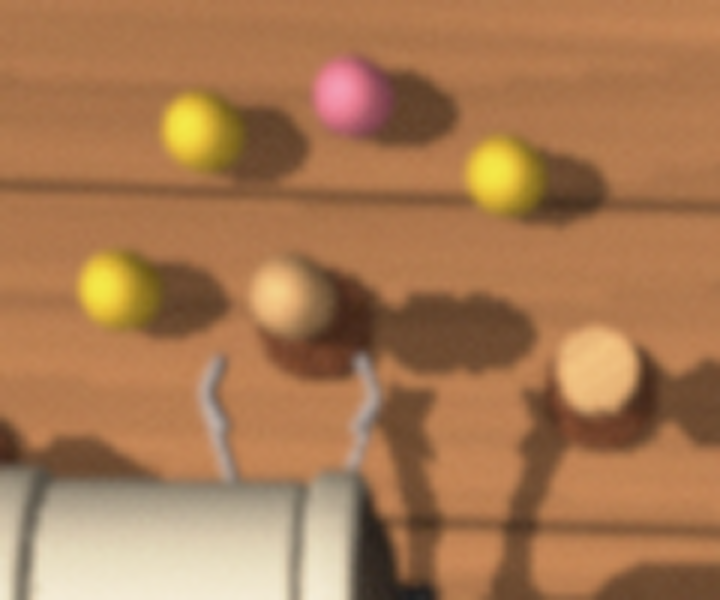

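Top view: jaw tips at (218,358) and (362,358) straddle the egg at (293,297), centred within about 1 mm. Continuing.

```bash
python3 -m crank '{"xyz":[[-5,-0.2,0],[-12,-0.2,0],[-19,-0.2,0],[-26,-0.2,0],[-33,-0.2,0],[-38,-0.2,0],[-41.5,-0.2,0],[-41.5,-0.2,0]],"turn":[[0,0,0],[0,0,0],[0,0,0],[0,0,0],[0,0,0],[0,0,0],[0,0,0],[0,0,0]],"hand":[0.18,0.18,0.18,0.18,0.18,0.18,0.18,0.18]}'
python3 - <<'E'
from h import *
c,W=cloud("top"); a=cv2.resize(c["pixels"][140:220,220:320],(400,320),interpolation=2)
c,W=cloud("scene"); b=cv2.resize(c["pixels"][170:250,350:450],(400,320),interpolation=2)
cv2.imwrite("pics/b7.png",np.hstack([a,b]))
plan([.5565,.1335,.069],0.9)
E
```

```text
clock: 9.53
eef_pos: [0.5573, 0.1334, 0.0692]
ee_rot: [-0.009, 1.0, 0.001, -0.001]
force: [0.3, -0.3, -1.3]
opening: 0.0505
t 9.6333 pos [0.5563 0.1335 0.069 ] F [-0.99 -0.4  -0.77] op 0.0506 q [ 0.02  0.33  1.73  0.    1.08 -1.57]
xyz mm [-0.2  0.  -0. ] turn [ 0.14 -0.16  0.17]
```

View pics/b7.png

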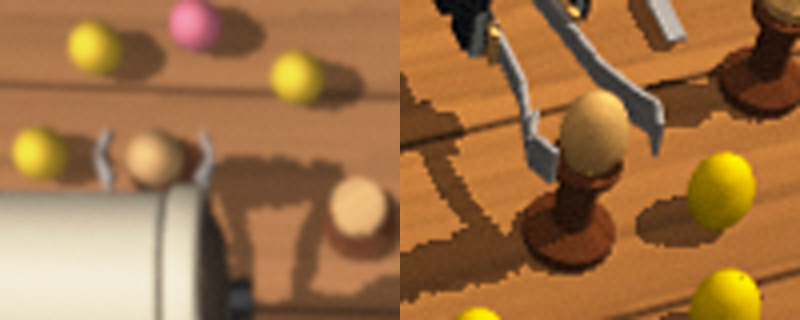

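The jaws bracket the egg: V plates at (100,157) and (205,157), egg at (155,157) in the left panel. Closing gradually, raising slightly to offset the pads' swing.

```bash
python3 -m crank '{"xyz":[[0,0,0],[0,0,-0.5],[0,0,-1],[0,0,-1.5],[0,0,-1.5],[0,0,-1.5],[0,0,-1.5],[0,0,-1.5]],"turn":[[0,0,0],[0,0,0],[0,0,0],[0,0,0],[0,0,0],[0,0,0],[0,0,0],[0,0,0]],"hand":[0.1,0.02,-0.06,-0.12,-0.16,-0.2,-0.22,-0.22]}'
python3 - <<'E'
from h import *
c,W=cloud("top"); a=cv2.resize(c["pixels"][140:220,220:320],(400,320),interpolation=2)
c,W=cloud("scene"); b=cv2.resize(c["pixels"][170:250,350:450],(400,320),interpolation=2)
cv2.imwrite("pics/b8.png",np.hstack([a,b]))
plan([.5565,.1335,.069],0.9)
E
```

```text
clock: 10.3
eef_pos: [0.5565, 0.1336, 0.0707]
ee_rot: [-0.009, 1.0, 0.001, -0.001]
force: [-1.5, -0.5, 1.5]
opening: 0.0343
t 10.4 pos [0.5565 0.1336 0.0707] F [-2.6  -0.34  0.47] op 0.0346 q [ 0.02  0.33  1.73  0.    1.08 -1.57]
xyz mm [-0.  -0.1  1.7] turn [ 0.14 -0.14  0.18]
```

View pics/b8.png

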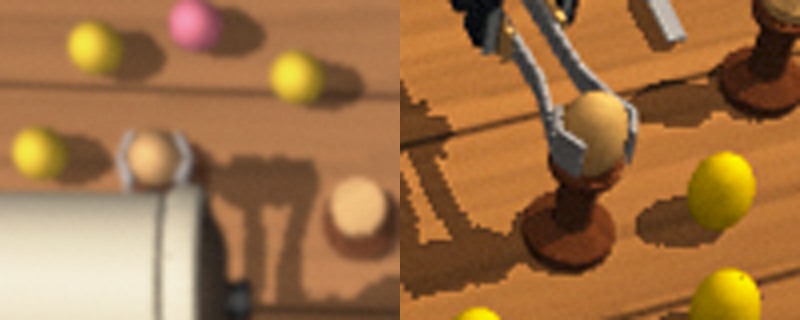

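The jaws are closed on the egg, with the V plates against it at (125,157) and (185,157), and the opening stalled at 34.5 mm. I squeeze a little more and lift slowly.

```bash
python3 -m crank '{"xyz":[[0,0,0],[0,0,0],[0,0,-1],[0,0,-3],[0,0,-6],[0,0,-10],[0,0,-14],[0,0,-18]],"turn":[[0,0,0],[0,0,0],[0,0,0],[0,0,0],[0,0,0],[0,0,0],[0,0,0],[0,0,0]],"hand":[-0.3,-0.35,-0.35,-0.35,-0.35,-0.35,-0.35,-0.35]}'
python3 - <<'E'
from h import *
c,W=cloud("scene"); b=cv2.resize(c["pixels"][150:250,350:475],(700,560),interpolation=2)
cv2.imwrite("pics/b9.png",b)
plan([.5565,.1335,.160],0.9)
E
```

```text
clock: 11.07
eef_pos: [0.5567, 0.1335, 0.0893]
ee_rot: [-0.009, 1.0, 0.001, -0.001]
force: [-0.7, 0.2, -2.4]
opening: 0.034
t 11.1167 pos [0.5574 0.1335 0.0903] F [ 0.63 -0.07 -1.3 ] op 0.0342 q [ 0.02  0.3   1.72  0.    1.12 -1.57]
xyz mm [  0.9   0.2 -69.7] turn [ 0.14 -0.02  0.18]
```

View pics/b9.png

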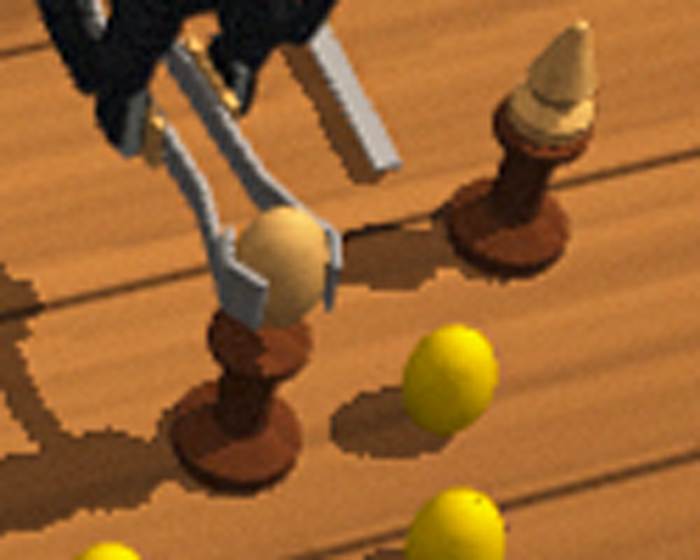

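The egg at (285,265) has left its stand top at (260,340), upright in the jaws. The opening holds at 34 mm. Lifting on.

```bash
python3 -m crank '{"xyz":[[0,0,-5],[0,0,-14],[0,0,-25],[0,0,-37],[0,0,-49],[0,0,-60],[0,0,-68],[0,0,-72]],"turn":[[0,0,0],[0,0,0],[0,0,0],[0,0,0],[0,0,0],[0,0,0],[0,0,0],[0,0,0]],"hand":[-0.35,-0.35,-0.35,-0.35,-0.35,-0.35,-0.35,-0.35]}'
python3 -m crank '{"xyz":[[0,0,0],[0,0,0],[0,0,0],[0,0,0],[0,0,0],[0,0,0]],"turn":[[0,0,0],[0,0,0],[0,0,0],[0,0,0],[0,0,0],[0,0,0]],"hand":[-0.35,-0.35,-0.35,-0.35,-0.35,-0.35]}'
python3 - <<'E'
from h import *
c,W=cloud("scene"); cv2.imwrite("pics/b10.png",cv2.resize(c["pixels"][120:280,300:492],(720,600),interpolation=2))
x,y,z=np.moveaxis(W,-1,0)
m=(np.hypot(x-.652,y-.134)<.022)&(z>.14); print("egg+jaws",W[m].min(0),W[m].max(0),m.sum())
m=(np.hypot(x-.652,y-.134)<.022)&(z>.05)&(z<.14); print("stand top max",W[m].max(0) if m.any() else None)
for l in("egg_waist","spool","finial","gouge","jar","tongs_jaws"): print(l,[(np.round(d["centre"],3),round(d["score"],2)) for d in optics.landmark_of(l,"scene")][:5])
plan([.5565,.1335,.160],0.9)
E
```

```text
clock: 11.78
eef_pos: [0.5583, 0.1334, 0.1643]
ee_rot: [-0.009, 1.0, 0.001, 0.001]
force: [-0.3, 0.5, -1.0]
opening: 0.0342
clock: 12.28
eef_pos: [0.558, 0.1334, 0.1638]
ee_rot: [-0.009, 1.0, 0.001, 0.001]
force: [1.0, -0.1, -1.5]
opening: 0.0343
egg+jaws [0.63618253 0.11221077 0.16648684] [0.67018058 0.15480254 0.21421991] 436
stand top max [0.66873278 0.15436248 0.07422118]
egg_waist [(array([0.747, 0.122, 0.016]), 0.85), (array([0.651, 0.134, 0.184]), 0.84), (array([0.729, 0.185, 0.024]), 0.82), (array([0.659, 0.217, 0.025]), 0.69), (array([0.717, 0.054, 0.026]), 0.66)]
spool [(array([0.624, 0.007, 0.069]), 0.88)]
finial [(array([0.577, 0.295, 0.072]), 0.64)]
gouge [(array([ 0.433,  0.264, -0.   ]), 0.62)]
jar [(array([ 0.761, -0.189,  0.   ]), 0.75)]
tongs_jaws [(array([0.652, 0.134, 0.185]), 0.89)]
t 12.6333 pos [0.5583 0.1334 0.1643] F [-0.81 -0.03 -2.01] op 0.0344 q [ 0.02  0.21  1.67  0.    1.26 -1.57]
xyz mm [1.8 0.1 4.3] turn [0.15 0.13 0.18]
```

View pics/b10.png

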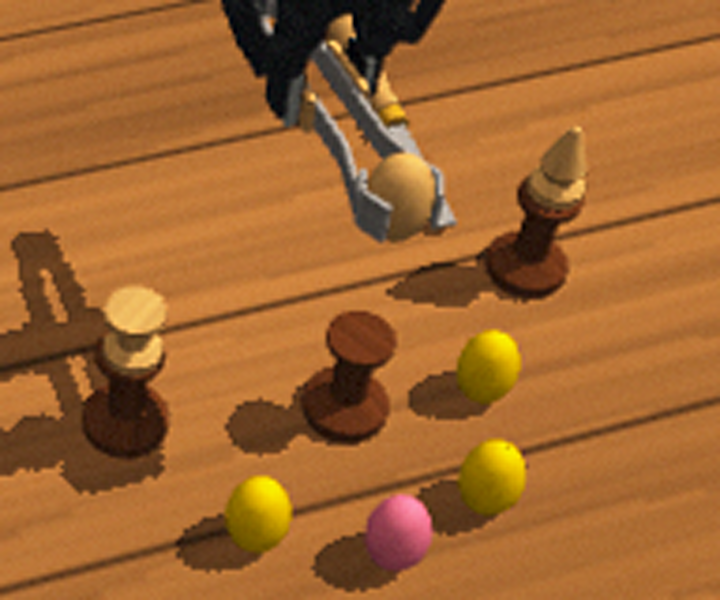

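The egg hangs in the tongs at (402,195), and its stand at (362,340) is empty. The egg top has gone from 0.122 to 0.214, so it is about 92 mm up. Everything else is unmoved and the grip is steady, so I hand it in.

```bash
python3 -c "
from station import arm; print(arm.hand_in())"
```

```text
the job is handed in; nothing more can be done
None
```

I took the tongs from their rest, closed their jaws on the pale wooden egg, lifted it, and handed the job in while still holding it up at about 12.6 s.

**Egg:** In the last picture the egg top was at 0.214 m, up from 0.122 m, so it was about 9 cm above its stand. The network put its waist at 0.184 m, up from about 0.091 m, which agrees. The stand was empty and the egg sat upright in the jaws.

**Grip:** The opening held steady at about 34 mm through the lift and the half-second hold. That is a little below the stated 36 mm, but it hardly changed when I squeezed further. The actual squeeze force was not measured. The highest wrist force I read was about 7 N, when the tongs were first gripped on the rest. I saw no part of the robot touch the egg.

**Other things:** The spool, finial, gouge and jar were found within a few mm of where they started, and the pink and yellow eggs showed no visible change. No check failed at the end; the only stray network reports were the look-alike eggs and a few wrong labels, which I set aside against the picture.

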